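# Calibrate the bench scale with a check weight and load the copper cup

### The job

Calibrate the bench scale: slide the brass check weight, without lifting it, from the blue ledge to the middle of the pan so that it comes to rest inside the black ring, and while it stands there press the red button fully down. Then slide the weight on across to the green ledge, so that it stands wholly on that ledge, and set the copper cup upright in the middle of the pan, inside the ring. Never push or drop anything hard on the sprung pan, and leave the other things on the bench where they are.

Things in the scene. Friction and masses are not known exactly. Their poses are not given: they have to be found in the camera images.
- scale: grey bench scale, fixed, place and yaw vary. Origin on the table under the pan centre; x points away from the console (200 mm wide, 62 mm high, x -150 to -75 mm, with display and button), y from green parking ledge to blue loading ledge, z up. In a row from +y to -y, with 3 mm gaps: loading ledge, pan, parking ledge
- pan_center (a point): centre of the top face of the square aluminium weighing pan, 140 x 140 mm, marked with a black ring of 84 mm inner and 92 mm outer diameter about this point; unloaded 89.5 mm above the table
- pan (a joint): how far the sprung pan has sunk, m: 0 empty, about 0.003 under the check weight, 0.001 under the cup, 0.009 at its stop
- load_ledge (a point): centre of the top face of the blue loading ledge, 120 mm (x) by 110 mm (y), 90 mm above the table, level with the empty pan, no rims
- park_ledge (a point): centre of the top face of the green parking ledge, 120 mm (x) by 110 mm (y), 85 mm above the table, 1.5 mm below the pan when loaded with the weight, no rims; axes as the scale
- cal_button_top (a point): centre of the top of the red push button (32 mm diameter) on the console; pressed straight down
- cal_button (a joint): travel of the red button, m: 0 up, 0.006 fully down (about 5 N)
- weight: brass check weight, 0.9 kg, a round body 64 mm diameter and 34 mm high with a neck and a knob (32 mm diameter) above, 60 mm high in all; stands on the loading ledge; origin at the centre of its underside, z up
- cup: open straight round copper cup, 62 mm diameter, 85 mm high, wall 3 mm, about 0.3 kg; stands on the table to the left or right of the scale; origin at the centre of its underside, z up
- jar: bystander, not needed: amber jar, black cap, 64 mm diameter, 80 mm high; origin under its centre
- tin: bystander, not needed: flat red tin, 68 mm diameter, 42 mm high; origin under its centre
- spray: bystander, not needed: yellow and red spray can, 64 mm diameter, 170 mm high; origin under its centre
- polish: bystander, not needed: blue polish can, 68 mm diameter, 130 mm high; origin under its centre
- hammer: bystander, not needed: hammer with green handle, 260 mm, lying between robot and scale
- driver: bystander, not needed: screwdriver with wooden handle, 220 mm, lying between robot and scale
- channel: bystander, not needed: bent copper channel, 100 x 40 x 37 mm, lying behind the scale; origin under its centre
Mind the look-alikes: they are no part of the job. Leave any purple look-alike of the cup alone.

How it is judged:
By the outcome, as a careful person would: the job done as asked, in the order asked, and still so for the second after the job is handed in, with the robot touching nothing.
It also fails if it takes over 72 s, if anything falls off the work surface, if the arm or the gripper's body presses on something with over 40 N, if the wrist force passes 120 N, or if a joint passes its speed limit or range.

### The arm

A 7-joint arm with a two-finger parallel gripper is mounted at the origin on the work surface. World frame = base frame: x ahead of the robot, y to its left, z up, the work surface at z = 0. Lengths are in m, angles in rad, forces in N, time in s.
With the tool pointing down it reaches from about 0.4 to 0.85 m from the base axis. Payload 10.4 kg.
Tool frame: the origin (TCP) lies between the finger pads; the fingertips stand 19 mm ahead of it and the grasp point (between the pads) is the TCP; z points along the fingers, y is the direction in which the jaws open and shut (so a half turn about z gives the same grasp; the last joint's range is limited). The gripper opens to 85 mm and grips with 20 to 120 N. Pads are 22 mm wide; open, the fingers measure 114 mm over their backs; the gripper's body (76 mm by 85 mm) begins 54 mm behind the grasp point. The pads swing forward as they close: fully open they stand 13 mm farther back than shut.
Start: joints at [1.252, 0.332, -0.065, 1.46, 0.022, 1.35, -0.088], TCP at [0.182, -0.598, 0.25] pointing down, gripper open.
Joint ranges: [-2.6, 2.6], [-0.5, 2.12], [-1.47, 1.34], [0.16, 2.42], [-1.27, 4.41], [0.06, 2.06], [-2.6, 2.6]. Speed limits (rad/s): [2.22, 2.22, 2.79, 2.79, 3.14, 3.14, 3.14].

### API

Orientations are given as a unit quaternion [x, y, z, w].
In Python, from workcell import manip gives the robot as it stands.
- The arm moves only by the shell command python3 -m jog 'ROWS' [FORCE]. ROWS is JSON, a list of rows, each an object with "offset": the shift along the tool's x, y, z as a fraction of full scale, a list of three; "rotation": the turn, a rotation vector about the tool's x, y, z as a fraction of full scale, a list of three; "fingers": the opening, from -1 (shut) to 1 (fully open), so that 0 is half open. A call has 1 to 8 rows; each row shifts and turns the commanded pose from where the row before left it, along the tool's axes as they then stand; what a row does not reach is not made up. Full scale, the value 1, is 0.15 m for a shift and 2 rad for a turn. A row lasts 1/8 s, in which the tool goes at most 62.5 mm and 10.7 degrees, less where a joint would pass 70% of its speed; a pose out of reach is approached as far as the arm can. A call with a number of a shift or a turn outside -1 to 1 is refused whole. A call with a gripper value outside its range is refused whole. The fingers move at their own pace and stop on an object; FORCE is the grip in N (left out, the last holds). Time passes only in rows, so rows that do not move let the fingers close. It gives the time, the measured TCP pose, the force and the opening at its end, in the units of the state.
- manip.get_obs(): the state, without advancing time (a new reading comes with each control period).
- manip.camera(name): name is "side" or "top"; returns the picture (384x512x3 uint8, red, green, blue); there is no depth.
- manip.camera_info(name): a dict with "mtx" (3x3 intrinsics, pixels), "D" ([k1, k2, p1, p2, k3] as OpenCV has them; the pictures are not rectified), "xyz" and "rotation" of the camera in the world. Camera axes: x right, y down, z forward; pixel columns grow to the right and rows downward; lengths in m; the calibration is good to about 2 mm. A picture is of the moment at which its call begins. camera_info takes no time and is no camera call.
- manip.hand_in(): hands the job in, once; it reports no verdict.
Trained networks look in the newest picture that a camera, given by its name, has taken for a name from the list of things; names that differ only in an ending like _2 or _b are one class to them, and where a whole thing is asked for, a point or a joint stands for the part that bears it (a point fixed in the world has none). Each returns a list of dicts, best first, with "conf" (0 to 1); they miss things now and then, are a little off and sometimes report something else, mostly with a low value. They report only what shows in the picture. A call takes as long as a camera call. They do not tell look-alikes from the thing itself.
- manip.recognise(camera, query): "bbox" ([left, top, right, bottom] in pixels, round what is visible of it).
The state is a dict: "clock": time; "joint_pos": joint angles; "joint_velocities": joint speeds; "tau": joint torques, N m; "position": TCP position; "ee_rot": TCP orientation; "ft_force": force on the tool from outside, world axes, zero at the start; "torque": the same for the moment, N m; "grip_width": opening from 0.0 (shut) to 1.0 (fully open).
Only numpy, scipy, OpenCV 4.12 (cv2) and the standard library are available. Lean on these libraries where they do the work, as an engineer would, in place of code of your own. Each camera call takes 0.05 s, during which the arm holds its last target. There are 200 camera calls.

## Working session

There is one attempt and no reset: what is moved stays moved. The work goes in short steps, Python scripts to look and compute and a shell command to move; the robot and the scene stay as the last step left them, time stands still between calls to the robot, and variables do not carry over. Pictures are saved under pics/ and viewed, about 8 in all and at most 12, crops included, and the job is handed in when it is done.

```bash
mkdir -p pics; ls; python3 - <<'E'
from workcell import manip
import cv2,json
o=manip.get_obs();print(o)
for c in("side","top"):
    im=manip.camera(c);cv2.imwrite(f"pics/{c}0.png",cv2.cvtColor(im,cv2.COLOR_RGB2BGR))
    print(c,manip.camera_info(c))
    for q in["scale","weight","cup","cal_button_top","jar","tin","spray","polish","hammer","driver","channel"]:
        print(q,[(([round(v) for v in d["bbox"]]),round(d["conf"],2)) for d in manip.recognise(c,q)[:3]])
E
python3 - <<'E'
import cv2
a=cv2.imread('pics/top0.png');b=cv2.imread('pics/side0.png')
cv2.imwrite('pics/t0b.png',cv2.resize(a,(800,600)))
cv2.imwrite('pics/s0b.png',cv2.resize(b,(800,600)))
E
```

```text
pics
{'clock': 0.0, 'joint_pos': array([ 1.2524101 ,  0.33288725, -0.06467984,  1.46096294,  0.0215761 ,
        1.34989034, -0.08849771]), 'joint_velocities': array([-1.36234310e-04,  5.01226278e-05, -1.17351472e-04,  8.28676118e-04,
        8.28339155e-04, -4.00129347e-04, -3.22441447e-04]), 'tau': array([-4.42311557e-04, -6.25447726e+01,  4.90495178e-02, -3.91601658e+01,
        1.62451708e-02,  9.97396186e-03,  1.67748959e-05]), 'position': array([ 0.18207032, -0.5975208 ,  0.24949592]), 'ee_rot': array([ 9.89083513e-01,  1.47354253e-01, -1.32223714e-04, -7.14664259e-04]), 'ft_force': array([-0.34908623,  0.379628  , -0.4644254 ]), 'torque': array([-0.01490404, -0.03247689, -0.00121984]), 'grip_width': 0.9994471970011828}
side {'mtx': array([[348.61830684,   0.        , 257.31410372],
       [  0.        , 348.61830684, 185.38993217],
       [  0.        ,   0.        ,   1.        ]]), 'D': array([0.01554716, 0.        , 0.        , 0.        , 0.        ]), 'xyz': array([0.06531434, 0.540516  , 0.84283383]), 'rotation': array([-0.33245327,  0.8659062 , -0.35154608,  0.12687251]
[... 796 characters left out ...]
       ]), 'xyz': array([0.31813658, 0.01009885, 1.1911627 ]), 'rotation': array([-0.69612569,  0.70958364, -0.07824096,  0.07601607])}
scale [([213, 176, 327, 247], 0.94), ([250, 172, 293, 222], 0.22)]
weight [([282, 117, 310, 148], 0.61)]
cup [([362, 149, 388, 174], 0.87), ([333, 152, 356, 179], 0.72), ([357, 184, 382, 205], 0.68)]
cal_button_top [([212, 172, 327, 250], 0.65)]
jar [([356, 225, 374, 248], 0.74)]
tin [([138, 213, 164, 234], 0.72)]
spray [([144, 125, 173, 163], 0.89)]
polish [([284, 117, 308, 148], 0.68)]
hammer [([305, 231, 343, 313], 0.61), ([212, 173, 327, 250], 0.55)]
driver [([213, 176, 326, 248], 0.7), ([192, 246, 215, 278], 0.57)]
channel [([236, 134, 266, 149], 0.68)]
```

View pics/t0b.png

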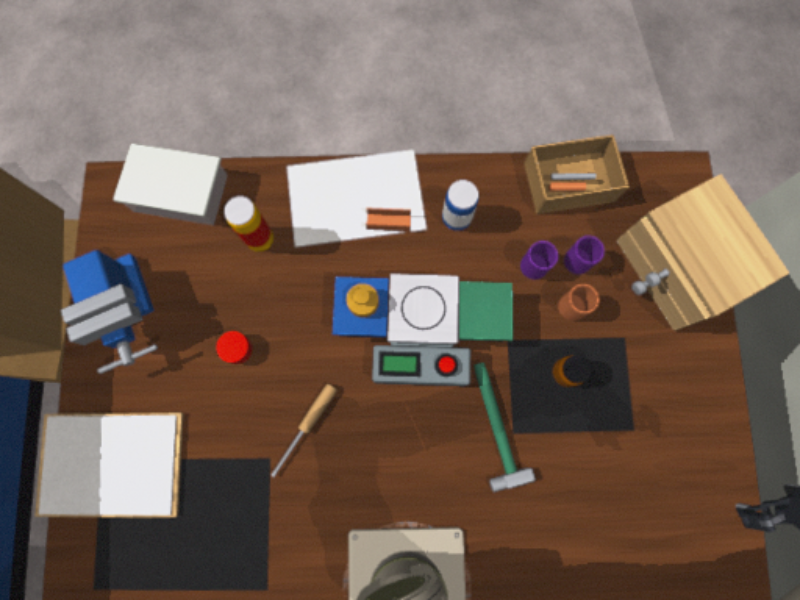

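View pics/s0b.png

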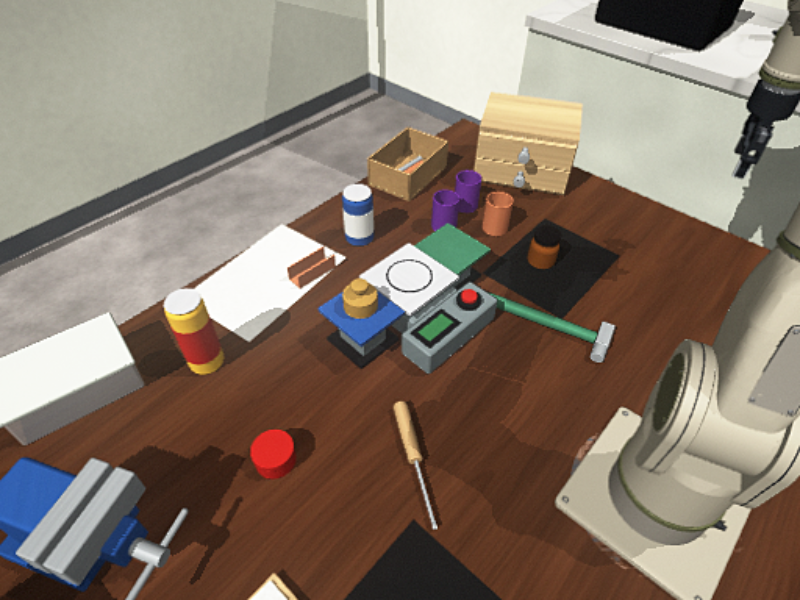

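Top view (800 px scale): the weight is at (362,299) on the blue ledge, the pan ring at (423,308), the green ledge at (486,310) and the button at (447,365). Cup candidates are (579,302), which is copper, and (539,260) and (585,255), which are purple. The channel (388,219) is also copper, and the polish (460,205) and jar (572,372) are other round things. I choose the copper cup at (579,302) and will check it in a crop while measuring.

```bash
cat > h.py <<'E'
import numpy as np,cv2
from scipy.spatial.transform import Rotation as R
from workcell import manip
def cam(c):
    i=manip.camera_info(c);return np.array(i["mtx"]),np.array(i["D"]),np.array(i["xyz"]),R.from_quat(i["rotation"]).as_matrix()
def p2w(c,uv,z):
    K,D,t,M=cam(c);n=cv2.undistortPoints(np.array(uv,float).reshape(-1,1,2),K,D).reshape(-1,2)
    d=np.c_[n,np.ones(len(n))]@M.T
    return t+d*((z-t[2])/d[:,2])[:,None]
def w2p(c,P):
    K,D,t,M=cam(c);P=np.asarray(P,float).reshape(-1,3)
    return cv2.projectPoints(((P-t)@M).reshape(-1,1,3),np.zeros(3),np.zeros(3),K,D)[0].reshape(-1,2)
def blob(im,lo,hi,roi):
    h=cv2.cvtColor(im,cv2.COLOR_RGB2HSV);m=cv2.inRange(h,lo,hi);k=np.zeros_like(m);l,t,r,b=roi;k[t:b,l:r]=m[t:b,l:r]
    n,lab,st,ce=cv2.connectedComponentsWithStats(k);j=1+np.argmax(st[1:,4])
    c=max(cv2.findContours((lab==j).astype(np.uint8),cv2.RETR_EXTERNAL,cv2.CHAIN_APPROX_NONE)[0],key=len).reshape(-1,2)
    return ce[j],st[j,4],c
E
python3 - <<'E'
from h import *
im=cv2.cvtColor(cv2.imread("pics/top0.png"),cv2.COLOR_BGR2RGB)
def show(n,lo,hi,roi,z):
    ce,a,c=blob(im,lo,hi,roi);w=p2w("top",c,z);r=cv2.minAreaRect((w[:,:2]*1000).astype(np.float32))
    print(n,ce.round(1),a,"ctr",p2w("top",ce,z)[0].round(4),"rect",np.round(r[0],1),np.round(r[1],1),round(r[2],1))
show("green",(55,60,40),(90,255,255),(290,170,335,225),.085)
show("blue",(100,100,60),(125,255,255),(205,165,255,225),.09)
show("pan",(0,0,140),(180,45,255),(245,170,298,225),.0895)
show("btn",(0,150,120),(8,255,255),(270,220,300,245),.07)
show("weight",(10,80,60),(30,255,255),(215,175,246,206),.12)
# ring
g=cv2.cvtColor(im,cv2.COLOR_RGB2GRAY);l,t,r,b=252,178,290,214
y,x=np.where(g[t:b,l:r]<110);e=cv2.fitEllipse(np.c_[x+l,y+t].astype(np.float32));print("ring",e,p2w("top",e[0],.0895))
show("cup",(4,90,50),(16,255,255),(354,180,386,208),.07)
A=cv2.resize(im[165:255,205:325],None,fx=5,fy=5,interpolation=2)[:,:,::-1]
B=cv2.resize(im[140:230,330:390],None,fx=3,fy=5,interpolation=2)[:,:,::-1]
cv2.imwrite("pics/c1.png",np.hstack([A,cv2.resize(im[145:215,330:400],(200,450))[:,:,::-1]]))
s=cv2.cvtColor(cv2.imread("pics/side0.png"),cv2.COLOR_BGR2RGB)
for q in[(358-0,286)]: pass
E
```

```text
green [310.4 198.8] 1275 ctr [ 0.5469 -0.1739  0.085 ] rect [ 547.6 -174.2] [107.1 122.5] 86.9
blue [229.8 197.9] 904 ctr [0.5539 0.0836 0.09  ] rect [560.7  82. ] [109.8 122.5] 87.1
pan [270.6 197.1] 1832 ctr [ 0.5539 -0.0462  0.0895] rect [554.9 -46.5] [141.5 141.9] 87.0
btn [285.4 232.8] 79 ctr [ 0.4412 -0.0911  0.07  ] rect [442.3 -91.3] [28.6 28.8] 88.0
weight [231.6 191.8] 340 ctr [0.5667 0.076  0.12  ] rect [566.2  76.4] [59.2 64. ] 89.4
ring ((270.7850036621094, 196.88238525390625), (26.316526412963867, 27.626169204711914), 86.41106414794922) [[ 0.55466829 -0.0468839   0.0895    ]]
cup [369.5 193.5] 896 ctr [ 0.564  -0.3713  0.07  ] rect [ 564.4 -371.9] [109.   90.7] 88.8
```

View pics/c1.png

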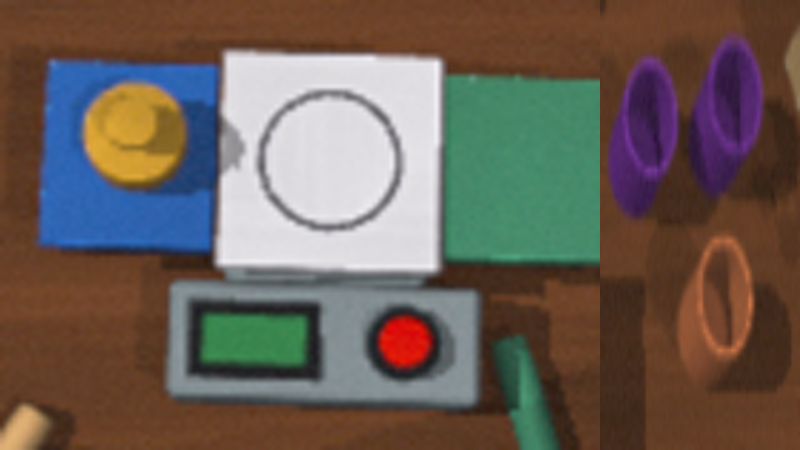

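The crop shows the weight body centred at about (232,192) full-resolution px, the ring at (270.8,196.9) and the button at (285.4,232.8). The plain copper cup has its rim at about (373.8,191), with two purple cups behind it. Scale yaw is about -2.9°. Next I cross-check the cup, weight and button heights with the side camera.

```bash
python3 - <<'E'
from h import *
print("cup rim",p2w("top",[373.8,190.9],.085)); print("knob",p2w("top",[231,189],.15),"body",p2w("top",[232,192],.12))
c=p2w("top",[373.8,190.9],.085)[0]
print("side cup rim ->",w2p("side",c)*1.5625,"purple rims",p2w("top",[[347,161],[376.5,161.5]],.085))
# button height: triangulate side centroid
s=cv2.cvtColor(cv2.imread("pics/side0.png"),cv2.COLOR_BGR2RGB)
ce,a,k=blob(s,(0,150,100),(8,255,255),(285,175,315,205));print(ce,a)
for z in(.062,.068,.074,.08):print(z,p2w("side",ce,z)[0],p2w("top",[285.4,232.8],z)[0])
q=manip.get_obs();print(R.from_quat(q["ee_rot"]).as_matrix().round(3))
E
```

```text
cup rim [[ 0.56902418 -0.38104424  0.085     ]]
knob [[0.56837436 0.07596555 0.15      ]] body [[0.56593582 0.07479835 0.12      ]]
side cup rim -> [[500.0203477  198.71665889]] purple rims [[ 0.67150463 -0.30146929  0.085     ]
 [ 0.66824539 -0.39948659  0.085     ]]
[299.73076923 189.16666667] 78
0.062 [ 0.44943042 -0.10395984  0.062     ] [ 0.4422095  -0.09166632  0.062     ]
0.068 [ 0.44647883 -0.09900763  0.068     ] [ 0.44155021 -0.09112557  0.068     ]
0.074 [ 0.44352725 -0.09405542  0.074     ] [ 0.44089093 -0.09058482  0.074     ]
0.08 [ 0.44057566 -0.08910321  0.08      ] [ 0.44023165 -0.09004408  0.08      ]
[[ 0.957  0.291  0.   ]
 [ 0.291 -0.957 -0.   ]
 [ 0.     0.    -1.   ]]
```

```bash
python3 -m jog '[{"offset":[0,0,0],"rotation":[0,0,-0.0874],"fingers":-0.15},{"offset":[0,0,0],"rotation":[0,0,-0.0874],"fingers":-0.15},{"offset":[0,0,0],"rotation":[0,0,-0.0874],"fingers":-0.15},{"offset":[0,0,0],"rotation":[0,0,-0.0874],"fingers":-0.15},{"offset":[0,0,0],"rotation":[0,0,-0.0874],"fingers":-0.15},{"offset":[0,0,0],"rotation":[0,0,-0.0874],"fingers":-0.15},{"offset":[0,0,0],"rotation":[0,0,-0.0874],"fingers":-0.15}]' 40
python3 -m jog '[{"offset":[0.25,0.29,0],"rotation":[0,0,0],"fingers":-0.15},{"offset":[0.25,0.29,0],"rotation":[0,0,0],"fingers":-0.15},{"offset":[0.25,0.29,0],"rotation":[0,0,0],"fingers":-0.15},{"offset":[0.25,0.29,0],"rotation":[0,0,0],"fingers":-0.15},{"offset":[0.25,0.29,0],"rotation":[0,0,0],"fingers":-0.15},{"offset":[0.25,0.29,0],"rotation":[0,0,0],"fingers":-0.15},{"offset":[0.25,0.29,0],"rotation":[0,0,0],"fingers":-0.15},{"offset":[0.25,0.29,0],"rotation":[0,0,0],"fingers":-0.15}]'
```

```text
clock: 2.08
position: [0.1822, -0.5979, 0.2503]
ee_rot: [0.723, 0.691, -0.0, 0.0]
ft_force: [0.1, 0.0, -0.2]
grip_width: 0.424
clock: 3.08
position: [0.5464, -0.3151, 0.2505]
ee_rot: [0.725, 0.689, -0.0, 0.0]
ft_force: [-0.0, -0.5, 0.6]
grip_width: 0.425
```

```bash
python3 -m jog '[{"offset":[0.38,0,0],"rotation":[0,0,0],"fingers":-0.15},{"offset":[0.38,0,0],"rotation":[0,0,0],"fingers":-0.15},{"offset":[0.38,0,0],"rotation":[0,0,0],"fingers":-0.15},{"offset":[0.38,0,0],"rotation":[0,0,0],"fingers":-0.15},{"offset":[0.38,0,0],"rotation":[0,0,0],"fingers":-0.15},{"offset":[0.38,0,0],"rotation":[0,0,0],"fingers":-0.15},{"offset":[0.4,0,0],"rotation":[0,0,0],"fingers":-0.15},{"offset":[0.4,0,0],"rotation":[0,0,0],"fingers":-0.15}]'
python3 -m jog '[{"offset":[0,0,0.2],"rotation":[0,0,0],"fingers":-0.15},{"offset":[0,0,0.2],"rotation":[0,0,0],"fingers":-0.15},{"offset":[0,0,0.2],"rotation":[0,0,0],"fingers":-0.15},{"offset":[0,0,0.15],"rotation":[0,0,0],"fingers":-0.15},{"offset":[0,0,0],"rotation":[0,0,0],"fingers":-0.15}]'
python3 - <<'E'
from h import *
a=cv2.imwrite
s=manip.camera("side")[:,:,::-1];t=manip.camera("top")[:,:,::-1]
A=cv2.resize(s[140:260,180:320],(466,400),interpolation=2);B=cv2.resize(t[165:255,205:280],(334,400),interpolation=2)
cv2.imwrite("pics/c2.png",np.hstack([A,B]))
E
```

```text
clock: 4.08
position: [0.5689, 0.1468, 0.2505]
ee_rot: [0.725, 0.688, 0.0, 0.0]
ft_force: [1.5, 0.1, -0.8]
grip_width: 0.426
clock: 4.7
position: [0.568, 0.1448, 0.1364]
ee_rot: [0.725, 0.689, -0.001, -0.001]
ft_force: [0.4, 0.3, 1.0]
grip_width: 0.426
```

View pics/c2.png

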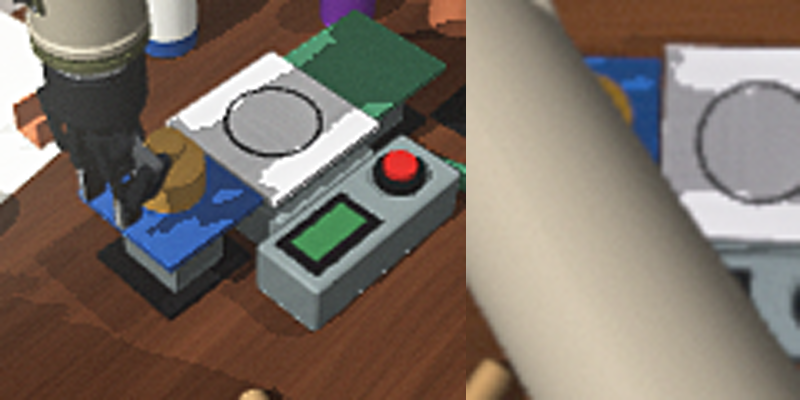

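The fingers are behind the weight and clear of it. Next I lower to body height and push, stopping short to look.

```bash
python3 -m jog '[{"offset":[0,0,0.1],"rotation":[0,0,0],"fingers":-0.15},{"offset":[0,0,0.045],"rotation":[0,0,0],"fingers":-0.15},{"offset":[0,0,0],"rotation":[0,0,0],"fingers":-0.15},{"offset":[-0.07,0,0],"rotation":[0,0,0],"fingers":-0.15},{"offset":[-0.07,0,0],"rotation":[0,0,0],"fingers":-0.15},{"offset":[-0.07,0,0],"rotation":[0,0,0],"fingers":-0.15},{"offset":[-0.06,0,0],"rotation":[0,0,0],"fingers":-0.15}]'
python3 -m jog '[{"offset":[-0.06,-0.003,0],"rotation":[0,0,0],"fingers":-0.15},{"offset":[-0.06,-0.003,0],"rotation":[0,0,0],"fingers":-0.15},{"offset":[-0.06,-0.003,0],"rotation":[0,0,0],"fingers":-0.15},{"offset":[-0.06,-0.003,0],"rotation":[0,0,0],"fingers":-0.15},{"offset":[-0.06,-0.003,0],"rotation":[0,0,0],"fingers":-0.15},{"offset":[-0.06,-0.003,0],"rotation":[0,0,0],"fingers":-0.15},{"offset":[-0.05,-0.003,0],"rotation":[0,0,0],"fingers":-0.15},{"offset":[0,0,0],"rotation":[0,0,0],"fingers":-0.15}]'
python3 - <<'E'
from h import *
s=manip.camera("side")[:,:,::-1];t=manip.camera("top")[:,:,::-1]
A=cv2.resize(s[140:260,180:320],(466,400),interpolation=2);B=cv2.resize(t[165:255,205:280],(334,400),interpolation=2)
cv2.imwrite("pics/c3.png",np.hstack([A,B]))
E
```

```text
clock: 5.68
position: [0.5671, 0.1045, 0.1163]
ee_rot: [0.725, 0.689, 0.001, 0.0]
ft_force: [1.8, 3.6, -1.0]
grip_width: 0.423
clock: 6.68
position: [0.5604, 0.0423, 0.116]
ee_rot: [0.725, 0.688, -0.0, 0.0]
ft_force: [0.7, 0.6, 0.4]
grip_width: 0.426
```

View pics/c3.png

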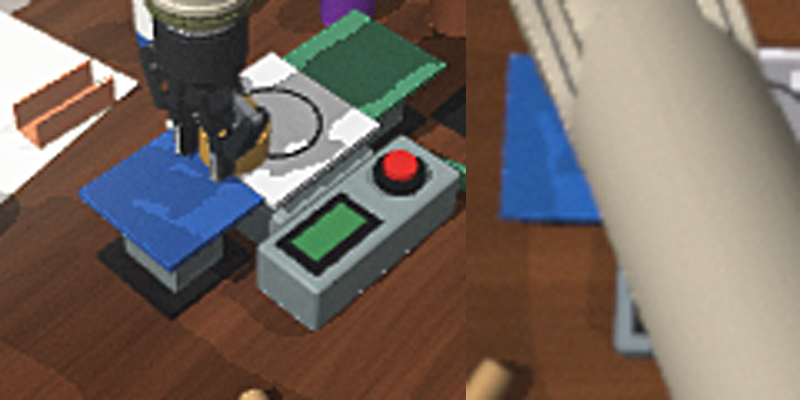

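The weight is nestled between the fingers and partly on the pan. I continue to just short of centre.

```bash
python3 -m jog '[{"offset":[-0.05,0,0],"rotation":[0,0,0],"fingers":-0.15},{"offset":[-0.05,0,0],"rotation":[0,0,0],"fingers":-0.15},{"offset":[-0.05,0,0],"rotation":[0,0,0],"fingers":-0.15},{"offset":[-0.05,-0.003,0],"rotation":[0,0,0],"fingers":-0.15},{"offset":[-0.05,-0.003,0],"rotation":[0,0,0],"fingers":-0.15},{"offset":[-0.04,0,0],"rotation":[0,0,0],"fingers":-0.15},{"offset":[-0.02,0,0],"rotation":[0,0,0],"fingers":-0.15},{"offset":[0,0,0],"rotation":[0,0,0],"fingers":-0.15}]'
python3 - <<'E'
from h import *
s=manip.camera("side")[:,:,::-1];cv2.imwrite("pics/s4full.png",s)
A=cv2.resize(s[145:225,200:310],(770,560),interpolation=2)
P=np.array([.555,-.0465,0]);ex=np.array([.9987,-.0506,0]);ey=np.array([.0506,.9987,0])
th=np.linspace(0,6.28,40)
for r,z,c in((.032,.1205,(0,255,255)),(.016,.1465,(255,0,255))):   # ideal body/knob top at pan centre
    q=w2p("side",[P+r*np.cos(a)*ex+r*np.sin(a)*ey+[0,0,z] for a in th]);q=((q+.5-[200,145])*7).astype(int);cv2.polylines(A,[q],True,c,1)
cv2.imwrite("pics/c4.png",A)
E
```

```text
clock: 7.78
position: [0.5573, -0.0034, 0.1162]
ee_rot: [0.725, 0.689, -0.0, 0.0]
ft_force: [-0.7, 0.5, -0.1]
grip_width: 0.425
```

View pics/c4.png

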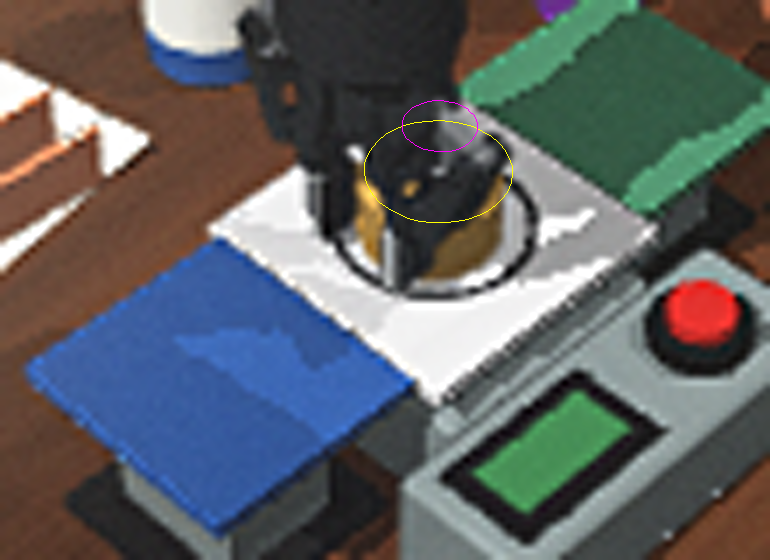

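Body outline is about 1 px (3 mm) short of the ideal overlay at the ring centre. I nudge 3 mm, retreat, rise, go over to the button with the fingers shut, and look.

```bash
python3 -m jog '[{"offset":[-0.01,0,0],"rotation":[0,0,0],"fingers":-0.15},{"offset":[-0.01,0,0],"rotation":[0,0,0],"fingers":-0.15},{"offset":[0,0,0],"rotation":[0,0,0],"fingers":-0.15},{"offset":[0.1,0,0],"rotation":[0,0,0],"fingers":-0.15},{"offset":[0.15,0,0],"rotation":[0,0,0],"fingers":-0.15},{"offset":[0,0,-0.25],"rotation":[0,0,0],"fingers":-0.15},{"offset":[0,0,-0.3],"rotation":[0,0,0],"fingers":-0.5},{"offset":[0,-0.25,0],"rotation":[0,0,0],"fingers":-1}]'
python3 -m jog '[{"offset":[0,-0.25,0],"rotation":[0,0,0],"fingers":-1},{"offset":[-0.2,-0.24,0],"rotation":[0,0,0],"fingers":-1},{"offset":[-0.3,0,0],"rotation":[0,0,0],"fingers":-1},{"offset":[-0.3,0,0],"rotation":[0,0,0],"fingers":-1},{"offset":[0,0,0],"rotation":[0,0,0],"fingers":-1}]'
python3 - <<'E'
from h import *
s=manip.camera("side")[:,:,::-1];t=manip.camera("top")[:,:,::-1]
P=np.array([.555,-.0465,0]);th=np.linspace(0,6.28,40)
def crop(im,c,l,tp,r,b,w,h):
    A=cv2.resize(im[tp:b,l:r],(w,h),interpolation=2)
    for rr,z,col in((.032,.1205,(0,255,255)),(.016,.1465,(255,0,255))):
        q=w2p(c,[P+[rr*np.cos(a),rr*np.sin(a),z] for a in th]);q=((q+.5-[l,tp])*[w/(r-l),h/(b-tp)]).astype(int);cv2.polylines(A,[q],True,col,1)
    return A
cv2.imwrite("pics/c5.png",np.hstack([crop(s,"side",225,130,315,220,500,500),crop(t,"top",245,165,300,255,300,500)]))
q=manip.get_obs();d=np.array([.4405,-.0903])-q["position"][:2];print(q["position"],"to button",d[0]*.0506+d[1]*.9987,d[0]*.9987-d[1]*.0506)
E
```

```text
clock: 8.82
position: [0.5241, 0.0345, 0.2019]
ee_rot: [0.725, 0.689, 0.003, 0.002]
ft_force: [-0.8, 0.1, -0.8]
grip_width: 0.05
clock: 9.45
position: [0.4415, -0.0856, 0.1986]
ee_rot: [0.727, 0.687, -0.001, 0.0]
ft_force: [-1.0, 0.2, -0.6]
grip_width: -0.002
[ 0.44203545 -0.08212291  0.19860808] to button -0.00824415296886704 -0.0011196956656450703
```

View pics/c5.png

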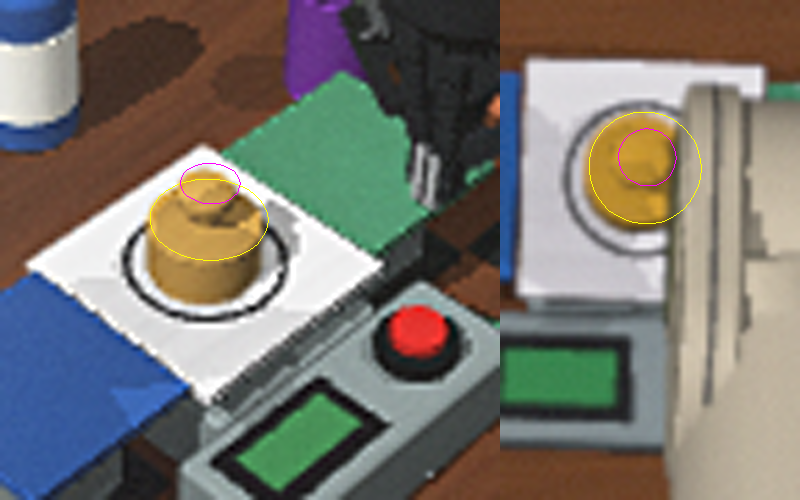

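The weight stands inside the ring, centred to about 2 mm. Now the button: descend to just above it.

```bash
python3 -m jog '[{"offset":[-0.05,-0.007,0.2],"rotation":[0,0,0],"fingers":-1},{"offset":[0,0,0.25],"rotation":[0,0,0],"fingers":-1},{"offset":[0,0,0.15],"rotation":[0,0,0],"fingers":-1},{"offset":[0,0,0],"rotation":[0,0,0],"fingers":-1},{"offset":[0,0,0],"rotation":[0,0,0],"fingers":-1}]'
python3 - <<'E'
from h import *
for i in range(3):
    q=manip.get_obs();d=np.array([.4405,-.0903])-q["position"][:2];print(q["position"],"to button",d[0]*.0506+d[1]*.9987,d[0]*.9987-d[1]*.0506,q["ft_force"])
    s=manip.camera("side")[:,:,::-1]
cv2.imwrite("pics/c6.png",cv2.resize(s[150:220,250:340],(630,490),interpolation=2))
E
```

```text
clock: 10.18
position: [0.4413, -0.0892, 0.1096]
ee_rot: [0.725, 0.689, 0.0, 0.0]
ft_force: [-0.3, 0.3, 1.1]
grip_width: 0.0
[ 0.4412959  -0.08922406  0.10956668] to button -0.00111481226897593 -0.0007404178599084107 [-0.25210764  0.2901302   1.1383182 ]
[ 0.44143006 -0.08952011  0.10975338] to button -0.0008259345796520129 -0.0008893854418473877 [ 0.18427269  0.09198458 -0.45435201]
[ 0.44139709 -0.08972534  0.10972165] to button -0.0006193104484339477 -0.0008668443600180149 [-0.30275394  0.01504857 -0.35319712]
```

View pics/c6.png

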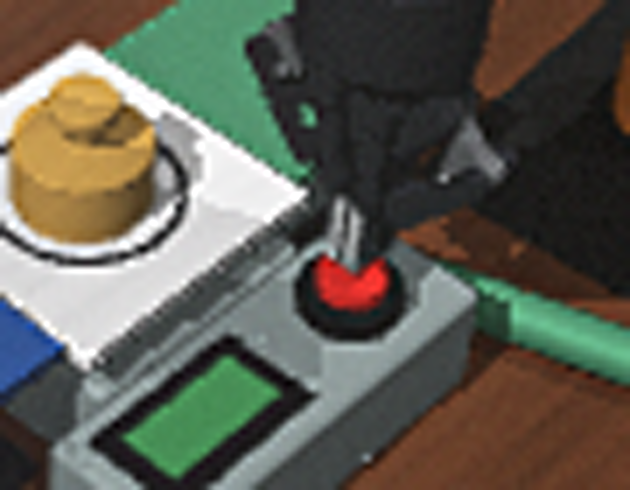

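The fingertips are over the button's centre, and the weight stands undisturbed in the ring. Now I press in small steps and watch the force.

```bash
python3 -m jog '[{"offset":[0,0,0.05],"rotation":[0,0,0],"fingers":-1},{"offset":[0,0,0.03],"rotation":[0,0,0],"fingers":-1},{"offset":[0,0,0],"rotation":[0,0,0],"fingers":-1}]'
python3 -m jog '[{"offset":[0,0,0.02],"rotation":[0,0,0],"fingers":-1},{"offset":[0,0,0],"rotation":[0,0,0],"fingers":-1}]'
python3 -m jog '[{"offset":[0,0,0.02],"rotation":[0,0,0],"fingers":-1},{"offset":[0,0,0],"rotation":[0,0,0],"fingers":-1}]'
```

```text
clock: 10.7
position: [0.4412, -0.0902, 0.097]
ee_rot: [0.725, 0.689, 0.0, 0.001]
ft_force: [-0.4, -0.2, 7.2]
grip_width: -0.005
clock: 10.95
position: [0.4416, -0.0902, 0.0964]
ee_rot: [0.725, 0.689, -0.0, 0.001]
ft_force: [-15.1, 2.5, 42.9]
grip_width: 0.0
clock: 11.2
position: [0.4419, -0.0902, 0.0957]
ee_rot: [0.725, 0.689, -0.001, 0.002]
ft_force: [-29.1, 4.7, 79.6]
grip_width: 0.002
```

The force rises steeply, so it looks like the hard stop. I verify the button spring while releasing.

```bash
python3 -m jog '[{"offset":[0,0,-0.04],"rotation":[0,0,0],"fingers":-1},{"offset":[0,0,0],"rotation":[0,0,0],"fingers":-1}]'
python3 -m jog '[{"offset":[0,0,-0.02],"rotation":[0,0,0],"fingers":-1},{"offset":[0,0,0],"rotation":[0,0,0],"fingers":-1}]'
python3 -m jog '[{"offset":[0,0,-0.04],"rotation":[0,0,0],"fingers":-1},{"offset":[0,0,0],"rotation":[0,0,0],"fingers":-1}]'
```

```text
clock: 11.45
position: [0.4413, -0.0902, 0.0974]
ee_rot: [0.725, 0.689, 0.0, 0.001]
ft_force: [2.0, -0.4, 4.7]
grip_width: -0.0
clock: 11.7
position: [0.4409, -0.0901, 0.0998]
ee_rot: [0.725, 0.689, 0.0, 0.0]
ft_force: [1.7, -0.7, 4.2]
grip_width: -0.001
clock: 11.95
position: [0.4401, -0.0899, 0.1055]
ee_rot: [0.725, 0.689, -0.0, -0.0]
ft_force: [0.0, -1.3, -0.4]
grip_width: 0.001
```

The spring shows clearly (4.7 N, then 4.2 N, then free at about 0.105), so it was fully pressed. Next I go back behind the weight and push it on to the green ledge.

```bash
python3 -m jog '[{"offset":[0,0,-0.3],"rotation":[0,0,0],"fingers":-0.15},{"offset":[0,0,-0.33],"rotation":[0,0,0],"fingers":-0.15},{"offset":[0.3,0,0],"rotation":[0,0,0],"fingers":-0.15},{"offset":[0.3,0,0],"rotation":[0,0,0],"fingers":-0.15},{"offset":[0.25,0.25,0],"rotation":[0,0,0],"fingers":-0.15},{"offset":[0,0.25,0],"rotation":[0,0,0],"fingers":-0.15},{"offset":[0,0.25,0],"rotation":[0,0,0],"fingers":-0.15},{"offset":[0,0,0.15],"rotation":[0,0,0],"fingers":-0.15}]'
python3 -m jog '[{"offset":[0,0,0.2],"rotation":[0,0,0],"fingers":-0.15},{"offset":[0,0,0],"rotation":[0,0,0],"fingers":-0.15},{"offset":[0,0,0],"rotation":[0,0,0],"fingers":-0.15}]'
python3 - <<'E'
from h import *
q=manip.get_obs();d=q["position"][:2]-[.555,-.0465];print(q["position"],"sy",d[0]*.0506+d[1]*.9987,"sx",d[0]*.9987-d[1]*.0506,R.from_quat(q["ee_rot"]).as_matrix().round(3).tolist())
E
```

```text
clock: 12.95
position: [0.5616, 0.0316, 0.1773]
ee_rot: [0.725, 0.688, 0.001, -0.0]
ft_force: [-0.9, -0.0, -0.5]
grip_width: 0.428
clock: 13.32
position: [0.5596, 0.0317, 0.1484]
ee_rot: [0.725, 0.689, 0.0, 0.0]
ft_force: [-0.3, 0.3, -0.4]
grip_width: 0.427
[0.55963696 0.03167423 0.1484163 ] sy 0.078307231511732 sx 0.000675319554267635 [[0.051, 0.999, 0.0], [0.999, -0.051, -0.0], [0.0, 0.0, -1.0]]
```

```bash
python3 -m jog '[{"offset":[0,0,0.15],"rotation":[0,0,0],"fingers":-0.15},{"offset":[0,0,0.083],"rotation":[0,0,0],"fingers":-0.15},{"offset":[0,0,0],"rotation":[0,0,0],"fingers":-0.15},{"offset":[-0.1,0,0],"rotation":[0,0,0],"fingers":-0.15},{"offset":[-0.1,0,0],"rotation":[0,0,0],"fingers":-0.15},{"offset":[-0.06,0,0],"rotation":[0,0,0],"fingers":-0.15},{"offset":[-0.06,0,0],"rotation":[0,0,0],"fingers":-0.15},{"offset":[-0.06,0,0],"rotation":[0,0,0],"fingers":-0.15}]'
python3 -m jog '[{"offset":[-0.06,0,0],"rotation":[0,0,0],"fingers":-0.15},{"offset":[-0.06,0,0],"rotation":[0,0,0],"fingers":-0.15},{"offset":[-0.06,0,0],"rotation":[0,0,0],"fingers":-0.15},{"offset":[-0.06,0,0],"rotation":[0,0,0],"fingers":-0.15},{"offset":[-0.06,0,0],"rotation":[0,0,0],"fingers":-0.15},{"offset":[-0.06,0,0],"rotation":[0,0,0],"fingers":-0.15},{"offset":[-0.06,0,0],"rotation":[0,0,0],"fingers":-0.15},{"offset":[-0.06,0,0],"rotation":[0,0,0],"fingers":-0.15}]'
python3 - <<'E'
from h import *
q=manip.get_obs();d=q["position"][:2]-[.555,-.0465];print(q["position"],"sy",d[0]*.0506+d[1]*.9987,"sx",d[0]*.9987-d[1]*.0506)
s=manip.camera("side")[:,:,::-1]
cv2.imwrite("pics/c7.png",cv2.resize(s[120:210,220:330],(660,540),interpolation=2))
E
```

```text
clock: 14.32
position: [0.5566, -0.0251, 0.1128]
ee_rot: [0.725, 0.689, 0.0, -0.0]
ft_force: [0.9, 4.7, 0.9]
grip_width: 0.425
clock: 15.32
position: [0.5531, -0.0975, 0.113]
ee_rot: [0.725, 0.689, 0.0, 0.0]
ft_force: [0.7, 6.2, 4.6]
grip_width: 0.424
[ 0.55312182 -0.09747878  0.1130478 ] sy -0.051007539503317816 sx 0.0007037878775892497
```

View pics/c7.png

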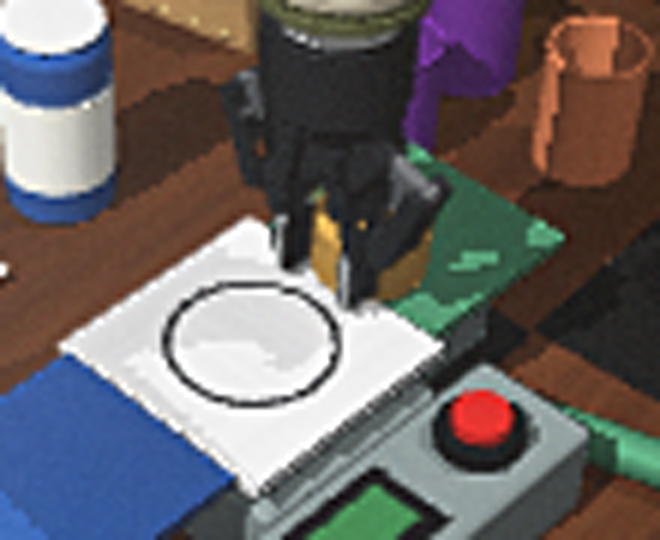

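The cradle carries the weight well, and it is mostly onto the green ledge. I finish the push, retreat and rise, then turn the jaws towards world y so that the purple cups stay clear of the fingers.

```bash
python3 -m jog '[{"offset":[-0.06,0,0],"rotation":[0,0,0],"fingers":-0.15},{"offset":[-0.06,0,0],"rotation":[0,0,0],"fingers":-0.15},{"offset":[-0.06,0,0],"rotation":[0,0,0],"fingers":-0.15},{"offset":[-0.05,0,0],"rotation":[0,0,0],"fingers":-0.15},{"offset":[-0.03,0,0],"rotation":[0,0,0],"fingers":-0.15},{"offset":[0,0,0],"rotation":[0,0,0],"fingers":-0.15},{"offset":[0.1,0,0],"rotation":[0,0,0],"fingers":-0.15},{"offset":[0.15,0,0],"rotation":[0,0,0],"fingers":-0.15}]'
python3 -m jog '[{"offset":[0,0,-0.3],"rotation":[0,0,0],"fingers":-0.15},{"offset":[0,0,-0.3],"rotation":[0,0,0],"fingers":1},{"offset":[0,0,-0.1],"rotation":[0,0,0.0874],"fingers":1},{"offset":[0,0,0],"rotation":[0,0,0.0874],"fingers":1},{"offset":[0,0,0],"rotation":[0,0,0.0874],"fingers":1},{"offset":[0,0,0],"rotation":[0,0,0.0874],"fingers":1},{"offset":[0,0,0],"rotation":[0,0,0.0874],"fingers":1},{"offset":[0,0,0],"rotation":[0,0,0.0874],"fingers":1}]'
python3 - <<'E'
from h import *
s=manip.camera("side")[:,:,::-1];t=manip.camera("top")[:,:,::-1]
cv2.imwrite("pics/c8.png",np.hstack([cv2.resize(s[110:200,240:330],(450,450),interpolation=2),cv2.resize(t[150:220,300:395],(350,450),interpolation=2)]))
q=manip.get_obs();M=R.from_quat(q["ee_rot"]).as_matrix();print(M.round(3).tolist(),q["position"],"to cup fs",(M.T@(np.array([.569,-.381,.2])-q["position"])/.15).round(3))
E
```

```text
clock: 16.38
position: [0.5523, -0.0988, 0.1123]
ee_rot: [0.726, 0.688, -0.001, 0.0]
ft_force: [0.1, 1.1, 0.7]
grip_width: 0.427
clock: 17.38
position: [0.5524, -0.0983, 0.2173]
ee_rot: [0.973, 0.23, -0.0, 0.0]
ft_force: [0.4, 0.1, 0.4]
grip_width: 1.001
[[0.892, 0.452, -0.001], [0.452, -0.892, -0.001], [-0.001, 0.0, -1.0]] [ 0.55246144 -0.09824181  0.21734159] to cup fs [-0.753  1.732  0.117]
```

View pics/c8.png

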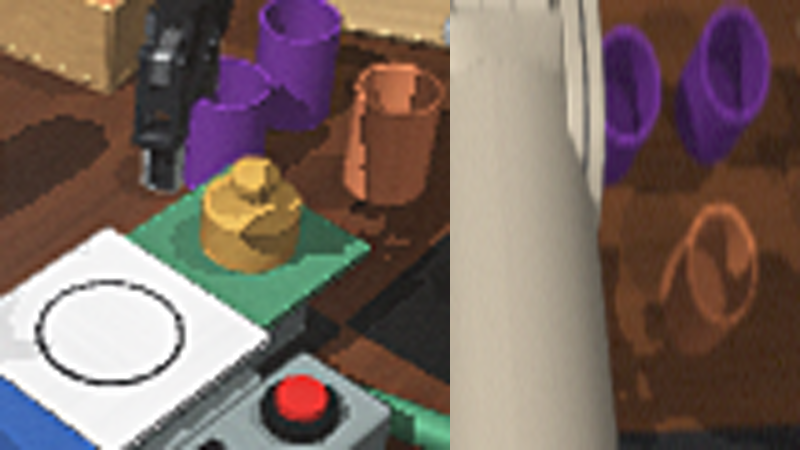

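The weight stands wholly on the green ledge, well in from its edges. The copper cup's rim at top px (373.8,191.2) and side px (320,127.6) agrees with (0.569,-0.381). I move above it.

```bash
python3 -m jog '[{"offset":[-0.15,0.346,0],"rotation":[0,0,0],"fingers":1},{"offset":[-0.15,0.346,0],"rotation":[0,0,0],"fingers":1},{"offset":[-0.15,0.346,0],"rotation":[0,0,0],"fingers":1},{"offset":[-0.15,0.346,0],"rotation":[0,0,0],"fingers":1},{"offset":[-0.15,0.346,0],"rotation":[0,0,0],"fingers":1},{"offset":[0,0,0.2],"rotation":[0,0,0],"fingers":1},{"offset":[0,0,0],"rotation":[0,0,0],"fingers":1},{"offset":[0,0,0],"rotation":[0,0,0],"fingers":1}]'
python3 - <<'E'
from h import *
q=manip.get_obs();M=R.from_quat(q["ee_rot"]).as_matrix();print(q["position"],"to cup fs",(M.T@(np.array([.569,-.381,.062])-q["position"])/.15).round(3))
s=manip.camera("side")[:,:,::-1];t=manip.camera("top")[:,:,::-1]
cv2.imwrite("pics/c9.png",np.hstack([cv2.resize(s[80:170,270:360],(450,450),interpolation=2),cv2.resize(t[150:220,330:400],(350,450),interpolation=2)]))
E
```

```text
clock: 18.48
position: [0.5708, -0.3799, 0.1886]
ee_rot: [0.972, 0.235, 0.0, 0.0]
ft_force: [-0.4, 0.5, 0.3]
grip_width: 1.003
[ 0.5707878  -0.37989326  0.18859673] to cup fs [-0.014  0.001  0.844]
```

View pics/c9.png

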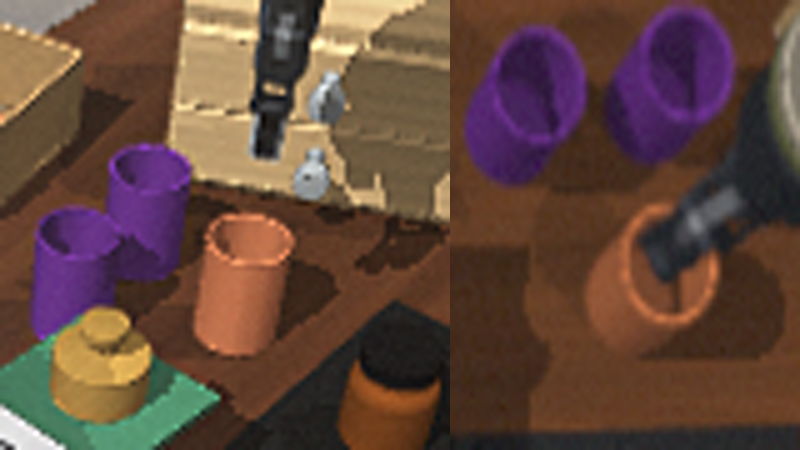

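The gripper is above the copper cup, clear of the purple ones at left and behind. I descend with the jaws open and close gently.

```bash
python3 -m jog '[{"offset":[-0.014,0,0.2],"rotation":[0,0,0],"fingers":1},{"offset":[0,0,0.22],"rotation":[0,0,0],"fingers":1},{"offset":[0,0,0.12],"rotation":[0,0,0],"fingers":1},{"offset":[0,0,0],"rotation":[0,0,0],"fingers":1}]' 30
python3 -m jog '[{"offset":[0,0,0.15],"rotation":[0,0,0],"fingers":1},{"offset":[0,0,0.15],"rotation":[0,0,0],"fingers":1},{"offset":[0,0,0],"rotation":[0,0,0],"fingers":1}]'
```

```text
clock: 19.08
position: [0.5681, -0.3815, 0.1062]
ee_rot: [0.972, 0.233, -0.0, -0.0]
ft_force: [0.0, 0.2, 0.4]
grip_width: 1.001
clock: 19.45
position: [0.5675, -0.3815, 0.0602]
ee_rot: [0.972, 0.233, -0.001, -0.001]
ft_force: [-0.2, -0.8, 0.4]
grip_width: 0.999
```

```bash
python3 -m jog '[{"offset":[0,0,0],"rotation":[0,0,0],"fingers":0.5},{"offset":[0,0,0],"rotation":[0,0,0],"fingers":0.2},{"offset":[0,0,0],"rotation":[0,0,0],"fingers":0.2},{"offset":[0,0,0],"rotation":[0,0,0],"fingers":0.2},{"offset":[0,0,0],"rotation":[0,0,0],"fingers":0.2}]' 40
python3 -m jog '[{"offset":[0,0,-0.1],"rotation":[0,0,0],"fingers":0.2},{"offset":[0,0,-0.3],"rotation":[0,0,0],"fingers":0.2},{"offset":[0,0,-0.35],"rotation":[0,0,0],"fingers":0.2},{"offset":[0,0,-0.35],"rotation":[0,0,0],"fingers":0.2},{"offset":[0,0,-0.25],"rotation":[0,0,0],"fingers":0.2},{"offset":[0,0,0],"rotation":[0,0,0],"fingers":0.2}]'
python3 - <<'E'
from h import *
q=manip.get_obs();M=R.from_quat(q["ee_rot"]).as_matrix();print(q["position"],"to pan fs",(M.T@(np.array([.555,-.0465,.160])-q["position"])/.15).round(3))
s=manip.camera("side")[:,:,::-1];cv2.imwrite("pics/c10.png",cv2.resize(s[60:180,220:360],(700,600),interpolation=2))
E
```

```text
clock: 20.08
position: [0.5691, -0.3822, 0.0631]
ee_rot: [0.972, 0.233, 0.001, 0.001]
ft_force: [-0.4, 1.0, 6.6]
grip_width: 0.727
clock: 20.82
position: [0.5693, -0.3825, 0.2685]
ee_rot: [0.972, 0.233, 0.002, 0.002]
ft_force: [0.8, -0.2, -4.0]
grip_width: 0.724
[ 0.56930062 -0.38250422  0.26845354] to pan fs [ 0.928 -2.044  0.715]
```

View pics/c10.png

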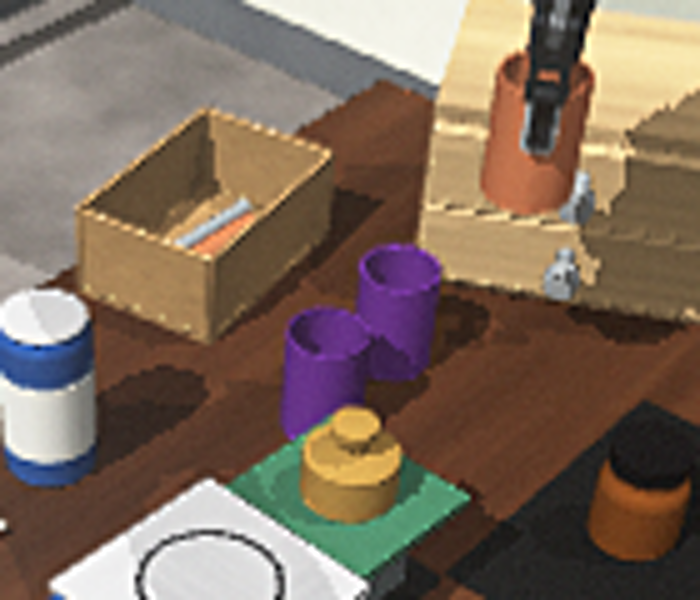

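The cup is gripped (0.724 × 85 mm ≈ 62 mm) and hangs upright; the weight and the purple cups are undisturbed. I carry it over the pan at height.

```bash
python3 -m jog '[{"offset":[0.09,-0.204,0],"rotation":[0,0,0],"fingers":0.2},{"offset":[0.14,-0.31,0],"rotation":[0,0,0],"fingers":0.2},{"offset":[0.14,-0.31,0],"rotation":[0,0,0],"fingers":0.2},{"offset":[0.14,-0.31,0],"rotation":[0,0,0],"fingers":0.2},{"offset":[0.14,-0.31,0],"rotation":[0,0,0],"fingers":0.2},{"offset":[0.14,-0.31,0],"rotation":[0,0,0],"fingers":0.2},{"offset":[0.09,-0.2,0],"rotation":[0,0,0],"fingers":0.2},{"offset":[0.05,-0.09,0],"rotation":[0,0,0],"fingers":0.2}]'
python3 -m jog '[{"offset":[0,0,0.2],"rotation":[0,0,0],"fingers":0.2},{"offset":[0,0,0.2],"rotation":[0,0,0],"fingers":0.2},{"offset":[0,0,0],"rotation":[0,0,0],"fingers":0.2},{"offset":[0,0,0],"rotation":[0,0,0],"fingers":0.2}]'
python3 - <<'E'
from h import *
q=manip.get_obs();M=R.from_quat(q["ee_rot"]).as_matrix();print(q["position"],"to pan fs",(M.T@(np.array([.555,-.0465,.1525])-q["position"])/.15).round(3))
E
```

```text
clock: 21.88
position: [0.5526, -0.0435, 0.2627]
ee_rot: [0.972, 0.234, -0.001, -0.0]
ft_force: [0.6, -1.4, -2.8]
grip_width: 0.725
clock: 22.38
position: [0.5539, -0.0461, 0.2048]
ee_rot: [0.973, 0.233, 0.0, 0.0]
ft_force: [0.5, 0.5, -2.9]
grip_width: 0.725
[ 0.55393319 -0.04607357  0.20480654] to pan fs [0.005 0.006 0.349]
```

```bash
python3 -m jog '[{"offset":[0.005,0.006,0.15],"rotation":[0,0,0],"fingers":0.2},{"offset":[0,0,0.1],"rotation":[0,0,0],"fingers":0.2},{"offset":[0,0,0.05],"rotation":[0,0,0],"fingers":0.2},{"offset":[0,0,0],"rotation":[0,0,0],"fingers":0.2},{"offset":[0,0,0],"rotation":[0,0,0],"fingers":0.2}]'
python3 -m jog '[{"offset":[0,0,0.02],"rotation":[0,0,0],"fingers":0.2},{"offset":[0,0,0.01],"rotation":[0,0,0],"fingers":0.2},{"offset":[0,0,0],"rotation":[0,0,0],"fingers":0.2},{"offset":[0,0,0],"rotation":[0,0,0],"fingers":0.2}]'
python3 -m jog '[{"offset":[0,0,0.01],"rotation":[0,0,0],"fingers":0.2},{"offset":[0,0,0],"rotation":[0,0,0],"fingers":0.2},{"offset":[0,0,0],"rotation":[0,0,0],"fingers":0.2}]'
```

```text
clock: 23.0
position: [0.5551, -0.0459, 0.1598]
ee_rot: [0.972, 0.233, 0.0, 0.0]
ft_force: [0.7, -0.2, -3.9]
grip_width: 0.726
clock: 23.5
position: [0.5547, -0.046, 0.1547]
ee_rot: [0.972, 0.233, 0.0, 0.0]
ft_force: [1.0, -0.0, -3.6]
grip_width: 0.719
clock: 23.88
position: [0.5547, -0.0459, 0.1531]
ee_rot: [0.972, 0.233, 0.0, 0.0]
ft_force: [-0.3, 0.7, -3.7]
grip_width: 0.724
```

```bash
python3 -m jog '[{"offset":[0,0,0.008],"rotation":[0,0,0],"fingers":0.2},{"offset":[0,0,0],"rotation":[0,0,0],"fingers":0.2},{"offset":[0,0,0],"rotation":[0,0,0],"fingers":0.2}]'
python3 -m jog '[{"offset":[0,0,0.007],"rotation":[0,0,0],"fingers":0.2},{"offset":[0,0,0],"rotation":[0,0,0],"fingers":0.2},{"offset":[0,0,0],"rotation":[0,0,0],"fingers":0.2}]'
```

```text
clock: 24.25
position: [0.5548, -0.0459, 0.1521]
ee_rot: [0.972, 0.233, 0.0, 0.0]
ft_force: [-0.8, -0.4, -0.5]
grip_width: 0.721
clock: 24.62
position: [0.5548, -0.0459, 0.151]
ee_rot: [0.972, 0.233, 0.0, 0.0]
ft_force: [-0.4, 0.4, 1.5]
grip_width: 0.726
```

The cup rests on the pan (force went from -3.7 N to +1.5 N). I release and rise.

```bash
python3 -m jog '[{"offset":[0,0,0],"rotation":[0,0,0],"fingers":0.55},{"offset":[0,0,0],"rotation":[0,0,0],"fingers":0.75},{"offset":[0,0,0],"rotation":[0,0,0],"fingers":0.9},{"offset":[0,0,0],"rotation":[0,0,0],"fingers":0.9},{"offset":[0,0,-0.1],"rotation":[0,0,0],"fingers":0.9},{"offset":[0,0,-0.2],"rotation":[0,0,0],"fingers":0.9},{"offset":[0,0,-0.35],"rotation":[0,0,0],"fingers":0.9},{"offset":[0,0,-0.2],"rotation":[0,0,0],"fingers":0.9}]'
python3 -m jog '[{"offset":[-0.1,0.38,0],"rotation":[0,0,0],"fingers":0.9},{"offset":[-0.1,0.38,0],"rotation":[0,0,0],"fingers":0.9},{"offset":[-0.1,0.38,0],"rotation":[0,0,0],"fingers":0.9},{"offset":[-0.1,0.38,0],"rotation":[0,0,0],"fingers":0.9},{"offset":[-0.1,0.38,0],"rotation":[0,0,0],"fingers":0.9},{"offset":[0,0,0],"rotation":[0,0,0],"fingers":0.9},{"offset":[0,0,0],"rotation":[0,0,0],"fingers":0.9},{"offset":[0,0,0],"rotation":[0,0,0],"fingers":0.9}]'
python3 - <<'E'
from h import *
s=manip.camera("side")[:,:,::-1];t=manip.camera("top")[:,:,::-1]
cv2.imwrite("pics/c11.png",np.hstack([cv2.resize(s[110:240,190:340],(400,450),interpolation=2),cv2.resize(t[130:260,200:330],(400,450),interpolation=2)]))
E
```

```text
clock: 25.62
position: [0.5553, -0.0457, 0.2823]
ee_rot: [0.972, 0.233, 0.002, 0.001]
ft_force: [0.6, 0.4, -0.5]
grip_width: 0.949
clock: 26.62
position: [0.6175, -0.3324, 0.2794]
ee_rot: [0.972, 0.234, 0.001, 0.0]
ft_force: [0.2, 0.9, -0.3]
grip_width: 0.954
```

The picture limit is reached, so I check numerically.

```bash
python3 - <<'E'
from h import *
P=np.array([.555,-.0465,0]);th=np.linspace(0,2*np.pi,300)
def mask(im,lo,hi,roi):
    ce,a,c=blob(im,lo,hi,roi);return c.min(0),c.max(0),ce,a
def pred(c,ctr,r,z0,z1):
    q=w2p(c,[np.array(ctr)+[r*np.cos(a),r*np.sin(a),z] for a in th for z in(z0,z1)]);return q.min(0).round(1),q.max(0).round(1)
W=[.555-.128*.0506,-.0465-.128*.9987,0]
for c in("side","top"):
    im=manip.camera(c)
    for q in("cup","weight"):print(c,q,[(np.round(d["bbox"]).tolist(),round(d["conf"],2)) for d in manip.recognise(c,q)[:4]])
    print(" pred cup",pred(c,P,.031,.0885,.1735),"pred weight",pred(c,W,.032,.085,.119))
    # green ledge visible fully around weight / jar etc. unchanged
    o=cv2.imread(f"pics/{c}0.png")[:,:,::-1];d=(np.abs(im.astype(int)-o).max(2)>60).astype(np.uint8);d=cv2.morphologyEx(d,cv2.MORPH_OPEN,np.ones((3,3)))
    n,l,st,ce=cv2.connectedComponentsWithStats(d);print(" changed",[s.tolist() for s in st[1:] if s[4]>25])
E
```

```text
side cup [([251.0, 149.0, 275.0, 185.0], 0.95), ([271.0, 119.0, 289.0, 145.0], 0.75), ([290.0, 111.0, 309.0, 136.0], 0.71)]
side weight [([280.0, 140.0, 302.0, 166.0], 0.69)]
 pred cup (array([251.8, 148.7]), array([273.3, 183.7])) pred weight (array([279.3, 143.5]), array([300. , 164.5]))
 changed [[300, 0, 34, 87, 1729], [420, 0, 92, 156, 6787], [329, 66, 43, 40, 856], [387, 104, 28, 22, 278], [340, 107, 10, 14, 93], [309, 123, 19, 28, 309], [275, 141, 27, 24, 388], [251, 149, 31, 35, 670], [437, 156, 75, 67, 3028], [219, 179, 27, 25, 517], [404, 230, 23, 46, 268], [426, 231, 12, 12, 99], [424, 242, 29, 55, 802], [459, 246, 6, 8, 38], [452, 263, 6, 19, 88], [501, 271, 6, 12, 39], [415, 279, 6, 10, 48], [497, 290, 11, 10, 71], [482, 294, 30, 30, 242], [474, 302, 14, 12, 96], [438, 304, 8, 7, 43], [444, 308, 10, 7, 48], [472, 319, 9, 6, 37]]
top cup [([332.0, 148.0, 356.0, 178.0], 0.95), ([363.0, 158.0, 387.0, 172.0], 0.64), ([262.0, 182.0, 283.0, 209.0], 0.6)]
top weight [([301.0, 187.0, 326.0, 208.0], 0.76)]
 pred cup (array([260.9, 180.6]), array([282.4, 206.4])) pred weight (array([300.6, 186.1]), array([322.5, 208.1]))
 changed [[408, 76, 14, 20, 165], [387, 94, 77, 52, 1896], [451, 120, 53, 74, 1441], [419, 145, 20, 29, 100], [380, 148, 73, 135, 6137], [394, 151, 8, 7, 45], [369, 154, 8, 5, 26], [221, 181, 27, 23, 454], [261, 180, 23, 26, 487], [300, 187, 23, 21, 363], [284, 189, 9, 18, 136], [448, 196, 6, 7, 28], [508, 222, 4, 82, 262], [300, 279, 142, 105, 8313], [228, 377, 7, 7, 37], [248, 377, 6, 7, 29]]
```

```bash
python3 -c "
from workcell import manip
print(manip.get_obs()['joint_velocities'].round(3));print(manip.hand_in())"
```

```text
[ 0.002  0.001  0.003 -0.001  0.     0.001  0.001]
the job is handed in; nothing more can be done
None
```

The job is done and handed in at about 27 s, with the arm clear of everything.

- **Weight to the pan:** I slid it, cradled between the half-open fingers, from the blue ledge into the black ring without lifting it. Pictures from both cameras showed it inside the ring, about 2 mm off centre.
- **Button:** I pressed it to its hard stop while the weight stood in the ring. The wrist force peaked at about 85 N in all, more than the button needed but under the 120 N limit. As I eased off, I felt its spring at 4 to 5 N.
- **Weight to the green ledge:** I pushed it on in the same way. A picture showed it wholly on the ledge.
- **Cup:** I gripped the copper cup, carried it over and set it down in 1 mm steps, then released it. The force on the pan at contact stayed near 1.5 N.

**Last checks:** The final look was by numbers only, because the picture limit was reached. In both cameras the boxes around the cup agree to about 2 px with an upright cup at the ring centre. The weight's boxes agree to about 4 px (roughly 1 cm) with the middle of the green ledge, within its 23 mm margin. A comparison with the first pictures showed changes where the cup and weight had been and now stand. The rest were around the arm and its shadows, some of them too close to the purple cups and jar to rule out a small shift there from that comparison alone. No check failed.

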